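Reset a nitrogen purge valve on an electronics bench

TASK

Draw the yellow lock pin straight up out of the valve's wheel and park it upright in the notch of the blue bracket, its collar resting on the fork, and let it go. Then, with the black handle, turn the red wheel clockwise (seen from above) until it is fully closed against its stop, and back it off exactly two full turns. Finish with the gripper still closed on the handle, holding the wheel still there, and leave the other things on the bench alone.

Things in the scene. Friction and masses are not known exactly. Their poses are not given: they have to be found in the camera images.
- wheel_axis (a point): Middle of the red valve wheel, 66 mm above the bench. The wheel lies level, 122 mm across, bar 12 mm thick, three spokes. Fixed, place and yaw vary. Axes of the valve: z up, x the direction in which the handle lies when shut. Rim top 72 mm, hub top 78 mm above the bench; valve body, gauge and the pin's bore lie below 60 mm.
- wheel (a joint): Turn of the red wheel, rad, counted over several turns: 0 = closed against a firm stop; grows as it opens, counter-clockwise from above; 6.283 is one turn, 20 the open end. Starts 0.6 to 1 turn open. Takes about 2 N at the handle and stays where it is left. The lock pin between two spokes blocks it until drawn.
- handle: Black upright spinner handle on the wheel's rim, 22 mm thick, 50 mm tall, 55 mm from the wheel's axis; origin at its middle, 100 mm above the bench. It spins freely, so a gripper holding it from above may keep its orientation while going round. Its sprung mount gives in and out along the radius, 1 mm at 2.5 N, 4 mm at most. Its angle about the wheel's axis = yaw of wheel_axis + joint wheel.
- pin_mid (a point): Half-way up the loose, upright lock pin (115 mm long, 42 to 84 g), z up along it. From the foot: steel shank 10 mm thick, 35 mm long; collar 22 mm across, 6 mm thick, its underside 22.5 mm below this point; yellow grip 14 mm thick, 74 mm long, its top 57.5 mm above this point.
- pin: The same lock pin; origin at its foot. At the start its shank stands in a bore 11.5 mm wide, the collar's underside on the bore's block 45 mm above the bench; the yellow grip passes up between two spokes, 31 mm from the wheel's axis, on the side away from the handle, its top 125 mm above the bench. Lifted 65 mm its foot clears the wheel, 120 mm the handle too.
- notch (a point): Middle of the parking place, level with the top of the blue fork, 45 mm above the bench: a U-notch 13 mm wide on a fixed bracket. z up; open towards -x, closed end 9 mm towards +x, prongs end 24 mm towards -x. The parked pin's shank hangs through this point, put in from above or the open end, its collar's underside on the fork (pin_mid 22.5 mm above this point).
- circuit_board: Green circuit board, 100 x 80 mm, 20 mm tall; loose bystander, origin underneath its middle.
- multimeter: Yellow multimeter lying flat, 150 x 75 x 34 mm (40 mm at the dial); loose bystander, origin underneath its middle.
- screwdriver: Screwdriver lying on the bench; loose bystander.
- flux_jar: Small jar, 48 mm in diameter, 50 mm tall; loose bystander, origin underneath its middle.

How it is judged:
By the outcome, as a careful person would: the job done as asked, in the order asked, and still so for the second after the job is handed in, while the arm keeps its last pose, push and grip.
It also fails if it takes over 70 s, if anything falls off the work surface, if the arm or the gripper's body presses on something with over 40 N, if the wrist force passes 120 N, or if a joint passes its speed limit or range.

ROBOT

A 7-joint arm with a two-finger parallel gripper is mounted at the origin on the work surface. World frame = base frame: x ahead of the robot, y to its left, z up, the work surface at z = 0. Lengths are in m, angles in rad, forces in N, time in s.
With the tool pointing down it reaches from about 0.425 to 0.925 m from the base axis. Payload 6.8 kg.
Tool frame: the origin (TCP) lies midway between the tips of the shut fingers; the grasp point (between the pads) lies 19 mm behind it; z points along the fingers, y is the line along which they close (so a half turn about z gives the same grasp; the last joint's range is limited). The gripper opens to 85 mm and grips with 20 to 120 N. Pads are 22 mm wide; open, the fingers measure 114 mm over their backs; the gripper's body (76 mm by 85 mm) begins 54 mm behind the grasp point. The pads swing forward as they close: fully open they stand 13 mm farther back than shut.
Start: joints at [1.152, 0.477, 0.022, 1.555, -0.011, 1.109, -0.083], TCP at [0.206, -0.643, 0.231] pointing down, gripper open.
Joint ranges: [-2.96, 2.96], [-0.34, 2.1], [-1.41, 1.46], [0.24, 2.44], [-1.37, 4.51], [0.17, 1.92], [-2.96, 2.96]. Speed limits (rad/s): [2.39, 2.39, 3.14, 3.14, 3.14, 3.14, 3.14].

INTERFACE

Orientations are given as a rotation vector (axis times angle).
In Python, from bench import r gives the robot as it stands. The module is installed in compiled form; this text tells all that it offers.
- The arm moves only by the tool apply_moves, never from a script. Its argument "rows" is a list of rows, each a list of 6 numbers: the shift along the tool's x, y, z scaled (see below), then the turn, a rotation vector about the tool's x, y, z scaled (see below). A call has 1 to 5 rows; each row is the pose to reach, as a shift and turn from the pose commanded when the call began, along the tool's axes at that moment; what a row does not reach only later rows make up. The controller multiplies each number of a shift by 0.25 m and each number of a turn by 90 degrees. A row lasts 1/8 s, in which the tool goes at most 62.5 mm and 10.7 degrees, less where a joint would pass 70% of its speed; a pose out of reach is approached as far as the arm can. A call with a number of a shift or a turn outside -1 to 1 is refused whole. A call with a gripper value outside its range is refused whole. "claw" is the opening, from 0 (shut) to 1 (fully open), set as the call begins (left out, the last holds). The fingers move at their own pace and stop on an object; "newtons" is the grip in N (left out, the last holds). Time passes only in rows, so rows that repeat a pose let the fingers close. It gives the time, the measured TCP pose, the force, the opening and the grip force at its end, in the units of the state.
- r.get_obs(): the state, without advancing time (a new reading comes with each control period).
- r.grab_frame(name): name is "side" or "top" or "wrist"; returns a dict with "pixels" (420x560x3 uint8, red, green, blue), "intrinsics" (3x3 intrinsics, pixels), "dist" ([k1, k2, p1, p2, k3] as OpenCV has them; the pictures are not rectified), "eye" and "attitude" of the camera in the world. Camera axes: x right, y up, looking along -z (the intrinsics and any distortion apply to the point x, -y, -z); pixel columns grow to the right and rows downward; lengths in m; the calibration is good to about 2 mm. A picture is of the moment at which its call begins. There is no depth.
- r.hand_in(): hands the job in; it is judged then, once.
Trained networks look in a picture, given as the dict that the camera call returned (one of the last four; its "shot" number tells which), for a name from the list of things; names that differ only in an ending like _2 or _b are one class to them, and where a whole thing is asked for, a point or a joint stands for the part that bears it (a point fixed in the world has none). Each returns a list of dicts, best first, with "conf" (0 to 1); they miss things now and then, are a little off and sometimes report something else, mostly with a low value. They report only what shows in the picture. A call takes as long as a camera call.
- r.search_frame(picture, thing): "rect" ([left, top, width, height] in pixels, round what is visible of it).
- r.outline_of(picture, thing): "pixels" (420x560 bool, what is visible of it) and "rect" ([left, top, width, height] in pixels, round what is visible of it).
- r.landmark_of(picture, thing): "point" ([column, row] in pixels: a listed point, or the origin of a listed thing).
The state is a dict: "clock": time; "joints": joint angles; "qvel": joint speeds; "tau": joint torques, N m; "tcp_pos": TCP position; "orientation": TCP orientation; "contact_force": force on the tool from outside, world axes, zero at the start; "moment": the same for the moment, N m; "grip_width": finger opening in m; "gripper_force": force on a finger pad.
Only numpy, scipy, OpenCV 4.12 (cv2) and the standard library are available. Lean on these libraries where they do the work, as an engineer would, in place of code of your own. Each camera call takes 0.05 s, during which the arm holds its last target. There are 200 camera calls.

## Working session

There is one attempt and no reset: what is moved stays moved. The work goes in short steps, Python scripts to look and compute and a tool call to move; the robot and the scene stay as the last step left them, time stands still between calls to the robot, and variables do not carry over. Pictures are saved under pics/ and viewed, at most 10 in all, crops included, and the job is handed in when it is done.

Besides the shell and the picture viewer there is one more tool, called after ">>>" as a command line: name --pt "numbers of a row" for each row, then --argument value for the rest. apply_moves: Moves the arm, as the interface text tells. Its arguments: {"type":"object","properties":{"rows":{"type":"array","items":{"type":"array","items":{"type":"number"}}},"claw":{"type":"number"},"newtons":{"type":"number"}},"required":["rows"]}

```bash
mkdir -p pics; cat > h.py <<'E'
import numpy as np, cv2
from scipy.spatial.transform import Rotation as R
from bench import r
def rot(a):
    a=np.array(a,float)
    if a.shape==(3,3): return a
    if a.size==4: return R.from_quat(a).as_matrix()
    return R.from_rotvec(a).as_matrix()
def ray(p,uv):
    n=cv2.undistortPoints(np.array([[uv]],float),np.array(p['intrinsics']),np.array(p['dist']))[0,0]
    d=rot(p['attitude'])@np.array([n[0],-n[1],-1]); return np.array(p['eye']),d/np.linalg.norm(d)
def atz(p,uv,z):
    e,d=ray(p,uv); return e+d*(z-e[2])/d[2]
def proj(p,X):
    c=rot(p['attitude']).T@(np.array(X,float)-np.array(p['eye']))
    return cv2.projectPoints(np.array([[c[0],-c[1],-c[2]]]),np.zeros(3),np.zeros(3),np.array(p['intrinsics']),np.array(p['dist']))[0][0,0]
def tri(L):
    A=0;b=0
    for p,uv in L:
        e,d=ray(p,uv);M=np.eye(3)-np.outer(d,d);A=A+M;b=b+M@e
    return np.linalg.solve(A,b)
def plan(target,Rt=None):
    o=r.get_obs();Rc=rot(o['orientation']);s=Rc.T@(np.array(target)-o['tcp_pos'])/0.25
    t=R.from_matrix(Rc.T@Rt).as_rotvec()/(np.pi/2) if Rt is not None else np.zeros(3)
    return np.round(s,4),np.round(t,4)
E
cat > a.py <<'E'
from h import *
np.set_printoptions(precision=4,suppress=True)
o=r.get_obs();print({k:np.round(v,4) for k,v in o.items()})
P={n:r.grab_frame(n) for n in ('side','top','wrist')}
for n,p in P.items():
    print(n,p['eye'],np.array(p['attitude']).round(3).tolist(),p['intrinsics'][0][0])
    cv2.imwrite(f'pics/{n}0.png',p['pixels'][...,::-1])
Z=dict(wheel_axis=.066,handle=.1,pin_mid=.0675,notch=.045,circuit_board=0,multimeter=0,flux_jar=0,screwdriver=0.01)
for t,z in Z.items():
    L=[]
    for n,p in P.items():
        k=r.landmark_of(p,t)
        for q in k[:2]: print(t,n,round(q['conf'],2),np.round(q['point'],1),atz(p,q['point'],z))
        if k and k[0]['conf']>.5: L.append((p,k[0]['point']))
    if len(L)>1: print('  tri',tri(L))
E
python3 a.py
```

```text
{'clock': np.float64(0.0), 'joints': array([ 1.1519,  0.4778,  0.0224,  1.5564, -0.0115,  1.1093, -0.0831]), 'qvel': array([ 0.0011, -0.0004,  0.0001, -0.0005,  0.0014,  0.0007, -0.0005]), 'tau': array([  0.    , -59.6448,   1.6075, -28.1197,   0.0123,   0.0091,
        -0.    ]), 'tcp_pos': array([ 0.2062, -0.6421,  0.2303]), 'orientation': array([-3.102 , -0.486 ,  0.0007]), 'contact_force': array([0.5605, 0.3928, 1.0223]), 'moment': array([-0.0409, -0.0023, -0.035 ]), 'gripper_force': np.float64(0.0), 'grip_width': np.float64(0.0851)}
side [0.0459 0.5242 0.9852] [0.345, -0.798, -2.187] 434.57363592014116
top [0.5035 0.0067 1.3393] [0.042, -0.057, -1.599] 403.18937568043066
wrist [ 0.2802 -0.6177  0.3715] [-0.268, 0.198, -1.249] 327.20756517908467
wheel_axis side 0.72 [234.8 251.9] [0.5739 0.1767 0.066 ]
wheel_axis side 0.58 [239.4 243.2] [0.5873 0.1508 0.066 ]
wheel_axis top 0.98 [231.4 208.4] [0.5827 0.1398 0.066 ]
wheel_axis top 0.39 [222.5 213.1] [0.5686 0.1682 0.066 ]
  tri [0.5927 0.1522 0.0198]
handle side 0.69 [234.1 215.9] [0.6445 0.1199 0.1   ]
handle top 0.47 [235.8 191.
[... 246 characters left out ...]
ch top 0.85 [316.9 214.1] [ 0.5578 -0.1323  0.045 ]
notch top 0.67 [207.7 170. ] [0.7106 0.216  0.045 ]
  tri [ 0.5578 -0.1322  0.046 ]
circuit_board side 0.96 [244.4 194. ] [ 0.7585 -0.0026  0.    ]
circuit_board top 0.98 [274.4 158. ] [ 0.7521 -0.0011  0.    ]
  tri [0.7519 0.0002 0.0072]
multimeter side 0.74 [192.4 353.5] [0.4536 0.4059 0.    ]
multimeter top 0.91 [154.4 250.1] [0.4559 0.4044 0.    ]
  tri [ 0.4556  0.4055 -0.0044]
flux_jar side 0.72 [191.3 238.7] [0.7275 0.2153 0.    ]
flux_jar top 0.76 [211.1 167.4] [0.7262 0.2117 0.    ]
  tri [ 0.7278  0.2134 -0.0025]
screwdriver top 0.57 [387.4 221.6] [ 0.5277 -0.3689  0.01  ]
screwdriver top 0.18 [231.5 206.4] [0.5928 0.1452 0.01  ]
```

```bash
python3 - <<'E'
import cv2,numpy as np
t=cv2.imread('pics/top0.png');s=cv2.imread('pics/side0.png')
a=cv2.resize(t[150:290,190:350],None,fx=3.6,fy=3.6,interpolation=2)[:, :]
a=cv2.resize(t[150:260,190:350],(400,275),interpolation=2);b=cv2.resize(s[170:300,150:350],(400,260),interpolation=2)
c=cv2.resize(t[185:235,200:260],(400,333),interpolation=2);d=cv2.resize(s[200:290,190:280],(333,333),interpolation=2)
o=np.zeros((600,800,3),np.uint8);o[:260,:400]=b;o[:260,400:]=cv2.resize(t[150:254,190:350],(400,260));o[262:595,:400]=c;o[262:595,400:733]=d
cv2.imwrite('pics/c0.png',o)
E
```

```text
(no output)
```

View pics/c0.png

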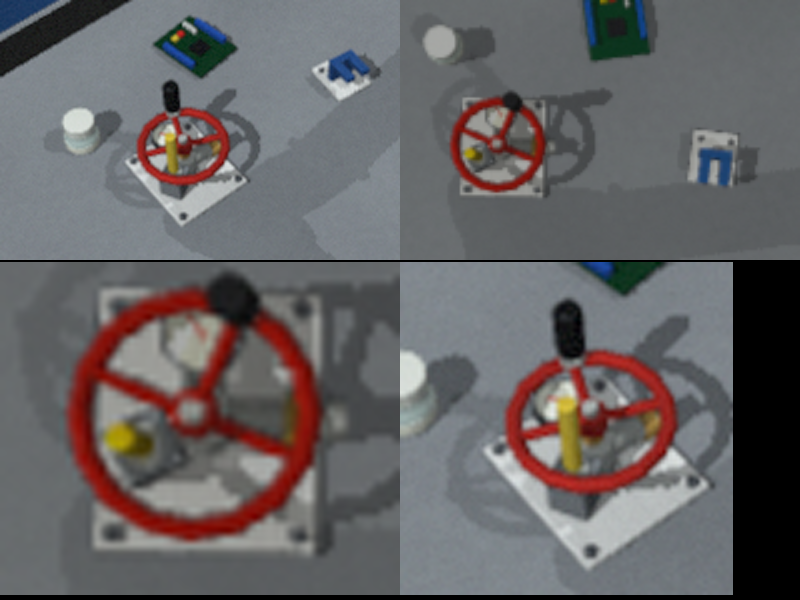

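```bash
cat > b.py <<'E'
from h import *
np.set_printoptions(precision=4,suppress=True)
t=r.grab_frame('top');s=r.grab_frame('side')
print('hub',atz(t,(229.2,207.2),.078),atz(s,(190+190*.27,200+156*.27),.078))
print('pintop',atz(t,(218.3,211.3),.125),atz(s,(235.1,238.4),.125),tri([(t,(218.3,211.3)),(s,(235.1,238.4))]))
print('handtop',atz(t,(200+234/6.67,185+33/6.67),.125),atz(s,(190+168*.27,200+45*.27),.125))
for p in(t,s):
  for n in('wheel','wheel_axis','pin','handle'):
    for q in r.outline_of(p,n)[:1]:
        m=q['pixels'];c=cv2.findContours(m.astype(np.uint8),0,1)[0];c=max(c,key=len)[:,0]
        print(n,q['conf'],q['rect'],m.sum())
        if n.startswith('wheel'):
            w=np.array([atz(p,x,.066)[:2] for x in c.astype(float)])
            print(cv2.minEnclosingCircle((w*1000).astype(np.float32)),cv2.fitEllipse((w*1000).astype(np.float32)))
# notch direction
for p in(t,s):
    for q in r.outline_of(p,'notch')[:1]: print('notch',q['conf'],q['rect'])
o=r.get_obs();print(rot(o['orientation']));p=r.grab_frame('wrist');T=rot(o['orientation']).T
print('cam in tool',T@(p['eye']-o['tcp_pos']),'axes',T@rot(p['attitude']))
E
python3 b.py
```

```text
hub [0.5859 0.1453 0.078 ] [0.5796 0.1499 0.078 ]
pintop [0.5714 0.1733 0.125 ] [0.5706 0.1736 0.125 ] [0.5713 0.1733 0.124 ]
handtop [0.6346 0.1213 0.125 ] [0.6352 0.1212 0.125 ]
wheel_axis 0.76 [210.4, 186.0, 40.6, 40.2] 1401
((583.673095703125, 143.04348754882812), 78.15238189697266) ((585.0392456054688, 143.72157287597656), (129.240234375, 141.75364685058594), 91.98111724853516)
wheel 0.98 [219.4, 210.9, 45.6, 50.3] 982
((607.65966796875, 133.5219268798828), 85.05613708496094) ((597.0426635742188, 140.49020385742188), (112.73026275634766, 156.03219604492188), 63.277015686035156)
wheel_axis 0.56 [212.9, 210.3, 60.5, 69.9] 1970
((587.682373046875, 154.4667510986328), 111.52070617675781) ((574.4411010742188, 155.5457305908203), (123.46693420410156, 198.534912109375), 64.94791412353516)
notch 0.61 [308.8, 197.0, 14.5, 26.5]
notch 0.66 [309.2, 195.3, 25.8, 24.9]
[[ 0.9521  0.3058  0.    ]
 [ 0.3058 -0.9521  0.    ]
 [ 0.      0.     -1.    ]]
cam in tool [ 0.0779 -0.0009 -0.1411] axes [[ 0.0004  0.9518  0.3066]
 [ 1.     -0.0004 -0.0001]
 [ 0.      0.3066 -0.9518]]
```

>>> apply_moves --pt "0.98 -0.755 0.06 0 0 0" --pt "0.98 -0.755 0.06 0 0 0" --pt "0.98 -0.755 0.06 0 0 0" --pt "0.98 -0.755 0.06 0 0 0" --pt "0.98 -0.755 0.06 0 0 0" --claw 0.6

```text
clock: 2.62
tcp_pos: [0.3832, -0.3862, 0.2166]
orientation: [3.103, 0.487, 0.001]
contact_force: [0.6, -0.9, 0.0]
grip_width: 0.0515
gripper_force: 0.0
```

>>> apply_moves --pt "0.98 -0.755 0.06 0 0 0" --pt "0.98 -0.755 0.06 0 0 0" --pt "0.98 -0.755 0.06 0 0 0" --pt "0.98 -0.755 0.06 0 0 0" --pt "0.98 -0.755 0.06 0 0 0"

```text
clock: 3.25
tcp_pos: [0.5587, -0.1316, 0.2016]
orientation: [3.103, 0.486, 0.001]
contact_force: [0.6, -1.5, -0.1]
grip_width: 0.0513
gripper_force: 0.0
```

```bash
cat > n.py <<'E'
from h import *
np.set_printoptions(precision=4,suppress=True)
o=r.get_obs();print(o['tcp_pos'],o['clock'],rot(o['orientation'])[:,0])
p=r.grab_frame('wrist')
k=r.landmark_of(p,'notch');print([(q['conf'],q['point'],atz(p,q['point'],.045)) for q in k[:2]])
u=proj(p,[.558,-.132,.045]);print(u)
x,y=(np.clip(u-[100,75],0,[360,270])).astype(int)
c=cv2.resize(p['pixels'][y:y+150,x:x+200],(800,600),interpolation=2);print(x,y)
cv2.imwrite('pics/n1.png',c[...,::-1])
import pickle;pickle.dump(p,open('n1.pkl','wb'))
E
python3 n.py
```

```text
[ 0.5587 -0.1316  0.2016] 3.25 [0.9521 0.3059 0.0007]
[(0.96, [276.2, 197.2], array([ 0.5485, -0.1277,  0.045 ]))]
[283.5536 189.3272]
183 114
```

View pics/n1.png

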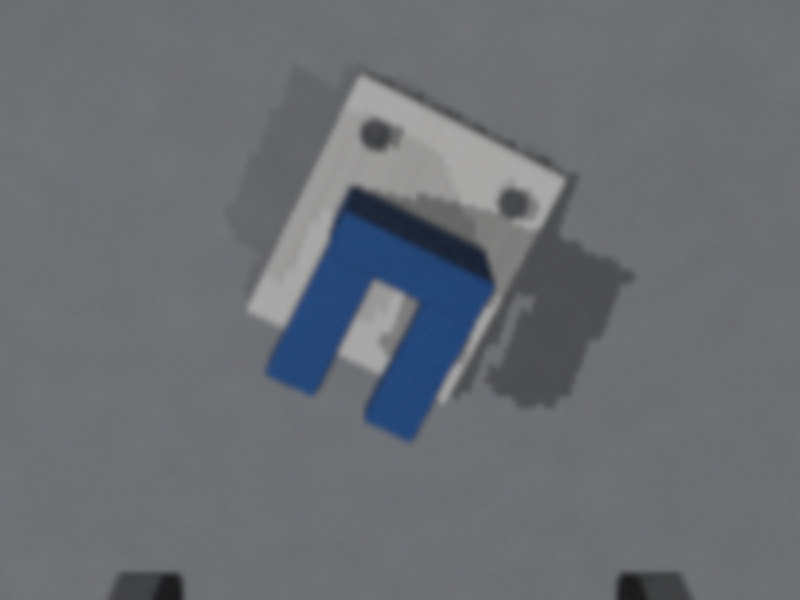

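```bash
python3 - <<'E'
from h import *
import pickle;p=pickle.load(open('n1.pkl','rb'))
f=lambda x,y:atz(p,(183+x/4,114+y/4),.045)[:2]
a,b,c,d=f(377,279),f(420,299),f(318,395),f(365,417)
print(a,b,c,d,[np.linalg.norm(v) for v in(a-b,c-d,a-c,b-d)])
C=(a+b)/2;O=(c+d)/2;v=(C-O)/np.linalg.norm(C-O);print('notch',C-v*.009,O+v*.024,'yaw',np.degrees(np.arctan2(v[1],v[0])))
# next: TCP over pin
print(plan([.571,.1735,.2466+.0]),plan([.571,.1735,.22]))
E
```

```text
[ 0.5613218  -0.12473638] [ 0.55981149 -0.13580356] [ 0.52967076 -0.11987303] [ 0.52776843 -0.13230754] [np.float64(0.011169760267323869), np.float64(0.01257918570270069), np.float64(0.03202250052921778), np.float64(0.03223320936667782)]
notch [ 0.55164317 -0.12909883] [ 0.55251553 -0.12921332] yaw -7.476896371384731
(array([ 0.4157, -1.1209, -0.1756]), array([0., 0., 0.])) (array([ 0.4153, -1.1206, -0.0692]), array([0., 0., 0.]))
```

>>> apply_moves --pt "0.208 -0.56 -0.035 0 0 0" --pt "0.208 -0.56 -0.035 0 0 0" --pt "0.208 -0.56 -0.035 0 0 0"

```text
clock: 3.72
tcp_pos: [0.5641, 0.0202, 0.2106]
orientation: [-3.101, -0.494, -0.002]
contact_force: [-0.3, -0.9, -0.3]
grip_width: 0.0513
gripper_force: 0.0
```

>>> apply_moves --pt "0.208 -0.56 -0.035 0 0 0" --pt "0.208 -0.56 -0.035 0 0 0" --pt "0.208 -0.56 -0.035 0 0 0" --pt "0.208 -0.56 -0.035 0 0 0" --pt "0.208 -0.56 -0.035 0 0 0"

```text
clock: 4.35
tcp_pos: [0.5711, 0.1629, 0.2186]
orientation: [3.103, 0.483, -0.001]
contact_force: [0.3, -0.4, 0.3]
grip_width: 0.0511
gripper_force: 0.0
```

```bash
cat > w.py <<'E'
from h import *
np.set_printoptions(precision=4,suppress=True)
o=r.get_obs();print(o['tcp_pos'],o['clock'],o['joints'])
p=r.grab_frame('wrist')
for n,z in(('pin_mid',.0675),('wheel_axis',.066),('handle',.1)):
    k=r.landmark_of(p,n);print(n,[(q['conf'],np.round(q['point'],1),atz(p,q['point'],z)) for q in k[:2]])
for X in([.571,.1735,.125],[.571,.1735,.0675],[.5855,.1455,.078],[.635,.1213,.125]): print(proj(p,X))
cv2.imwrite('pics/w1.png',p['pixels'][...,::-1])
import pickle;pickle.dump(p,open('w1.pkl','wb'))
E
python3 w.py
```

```text
[0.5711 0.1629 0.2186] 4.35 [-0.1181  0.3798 -0.3405  1.7503  0.1456  1.037  -1.7726]
pin_mid [(0.67, array([268.1, 184.9]), array([0.5713, 0.1776, 0.0675]))]
wheel_axis [(0.82, array([303.3, 178.3]), array([0.5867, 0.1486, 0.066 ]))]
handle []
[270.046  205.5301]
[272.2395 186.5355]
[306.978  183.6749]
[366.3077 145.3311]
```

View pics/w1.png

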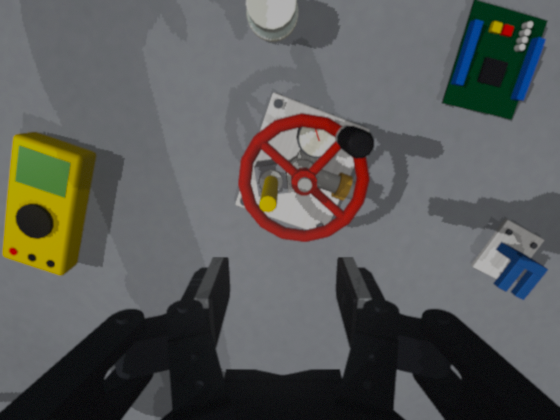

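```bash
python3 - <<'E'
from h import *
import pickle;p=pickle.load(open('w1.pkl','rb'))
im=p['pixels'];hsv=cv2.cvtColor(im,cv2.COLOR_RGB2HSV)
m=(hsv[...,0]>20)&(hsv[...,0]<35)&(hsv[...,1]>120);m[:, :230]=0
ys,xs=np.nonzero(m);k=(xs<290)&(ys>150)&(ys<230);xs,ys=xs[k],ys[k]
print('pin px',xs.min(),xs.max(),ys.min(),ys.max())
for y in range(ys.min(),ys.max()+1,3): print(y,xs[ys==y].min(),xs[ys==y].max(),end='; ')
red=((hsv[...,0]<8)|(hsv[...,0]>172))&(hsv[...,1]>150);red[:, :230]=0;red[:,375:]=0
c=max(cv2.findContours(red.astype(np.uint8),0,1)[0],key=len)[:,0].astype(float)
w=np.array([atz(p,x,.066)[:2] for x in c])*1000
print('\nwheel',cv2.fitEllipse(w.astype(np.float32)))
# robust circle
from scipy.optimize import least_squares
f=least_squares(lambda q:np.hypot(w[:,0]-q[0],w[:,1]-q[1])-q[2],[586,145,61],loss='soft_l1');print(f.x)
print('hub',atz(p,(304,183),.078),'handle',atz(p,(356,138),.125))
c=cv2.resize(im[115:215,230:380],(750,500),interpolation=2);cv2.imwrite('pics/w1c.png',c[...,::-1])
E
```

```text
pin px 259 276 176 211
176 268 272; 179 265 276; 182 264 276; 185 263 276; 188 263 276; 191 262 276; 194 261 276; 197 261 275; 200 260 275; 203 260 275; 206 259 275; 209 261 273; 
wheel ((581.2095947265625, 149.44471740722656), (110.73920440673828, 113.12962341308594), 150.53805541992188)
[579.08849101 150.5109322   54.35888043]
hub [0.58527811 0.14820926 0.078     ] handle [0.63753912 0.13022768 0.125     ]
```

View pics/w1c.png

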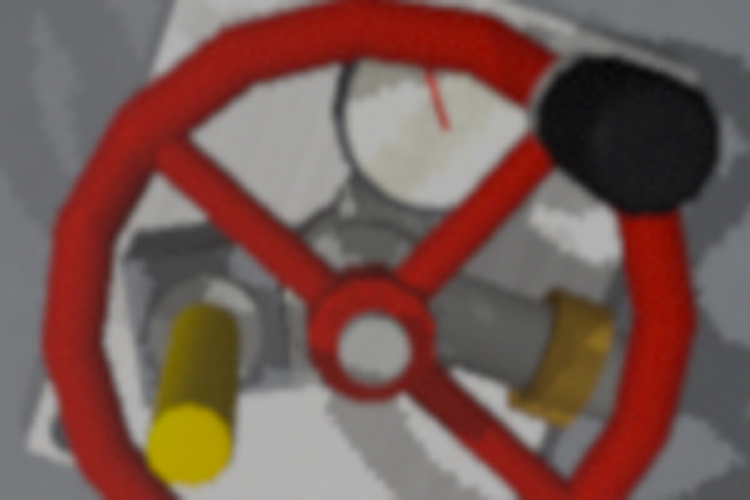

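```bash
python3 - <<'E'
from h import *
import pickle;p=pickle.load(open('w1.pkl','rb'))
o=r.get_obs();Rt=rot(o['orientation'])
print('tcp px',proj(p,o['tcp_pos']),proj(p,o['tcp_pos']+Rt@[0,.0256,0]),proj(p,o['tcp_pos']+Rt@[0,-.0256,0]))
print('pintop',atz(p,(268,203.8),.125),'hub',atz(p,(304.6,184),.078))
print(plan([.571,.1743,.145]))
E
```

```text
tcp px [283.79846632 270.34528078] [336.65097558 270.28973276] [230.92246944 270.24246189]
pintop [0.5718373  0.17536454 0.125     ] hub [0.58457923 0.14740948 0.078     ]
(array([ 0.0131, -0.0428,  0.2949]), array([0., 0., 0.]))
```

>>> apply_moves --pt "0.013 -0.043 0.1 0 0 0" --pt "0.013 -0.043 0.2 0 0 0" --pt "0.013 -0.043 0.295 0 0 0" --pt "0.013 -0.043 0.295 0 0 0" --pt "0.013 -0.043 0.295 0 0 0"

```text
clock: 5.18
tcp_pos: [0.5714, 0.176, 0.146]
orientation: [-3.104, -0.485, -0.002]
contact_force: [0.2, -0.1, -0.5]
grip_width: 0.0514
gripper_force: 0.0
```

```bash
cat > w2.py <<'E'
from h import *
np.set_printoptions(precision=4,suppress=True)
o=r.get_obs();print(o['tcp_pos'],o['clock']);Rt=rot(o['orientation'])
p=r.grab_frame('wrist');im=p['pixels'];hsv=cv2.cvtColor(im,cv2.COLOR_RGB2HSV)
m=((hsv[...,0]>20)&(hsv[...,0]<36)&(hsv[...,1]>120)&(hsv[...,2]>150)).astype(np.uint8)
n,l,st,ce=cv2.connectedComponentsWithStats(m);u0=proj(p,[.571,.174,.125]);print('pred',u0)
for i in range(1,n):
    if st[i,4]>60 and abs(ce[i]-u0).max()<60:
        print(st[i],ce[i],atz(p,ce[i],.125))
u=proj(p,o['tcp_pos']);print('tcp px',u)
x,y=int(u[0]-150),int(min(max(u[1]-150,0),195))
cv2.imwrite('pics/w2.png',cv2.resize(im[y:y+225,x:x+300],(800,600),interpolation=2)[...,::-1]);print(x,y)
E
python3 w2.py
```

```text
[0.5714 0.176  0.146 ] 5.175
pred [287.3999 253.146 ]
tcp px [284.3848 270.4199]
134 120
```

View pics/w2.png

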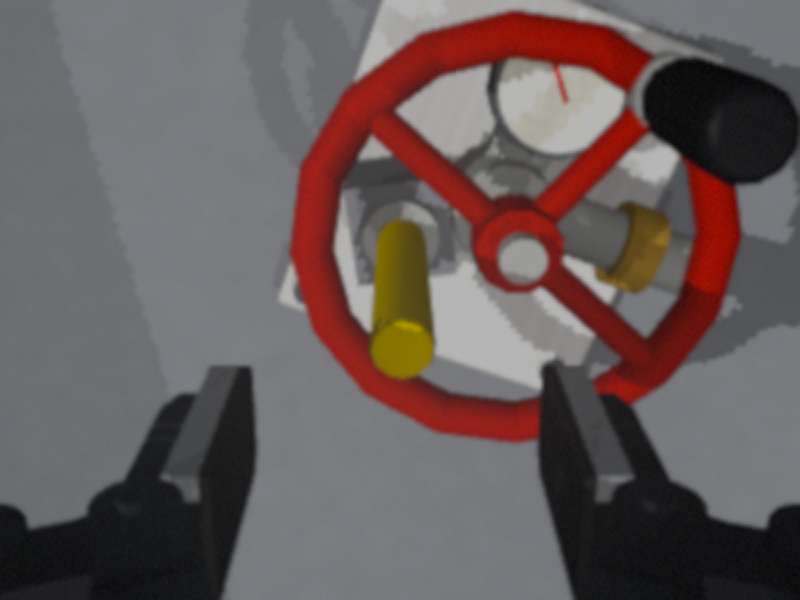

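>>> apply_moves --pt "0.002 0 0.08 0 0 0" --pt "0.002 0 0.16 0 0 0" --pt "0.002 0 0.228 0 0 0" --pt "0.002 0 0.228 0 0 0"

```text
clock: 5.72
tcp_pos: [0.5697, 0.1759, 0.0858]
orientation: [3.103, 0.487, -0.006]
contact_force: [0.7, -1.2, 0.7]
grip_width: 0.0509
gripper_force: 0.0
```

>>> apply_moves --pt "0 0 0 0 0 0" --pt "0 0 0 0 0 0" --pt "0 0 0 0 0 0" --pt "0 0 0 0 0 0" --claw 0 --newtons 30

```text
clock: 6.22
tcp_pos: [0.5717, 0.1763, 0.0886]
orientation: [3.104, 0.486, 0.002]
contact_force: [-0.1, -0.2, 1.3]
grip_width: 0.0127
gripper_force: 29.3
```

>>> apply_moves --pt "0 0 0 0 0 0" --pt "0 0 0 0 0 0"

```text
clock: 6.48
tcp_pos: [0.5717, 0.1763, 0.0886]
orientation: [3.104, 0.486, 0.002]
contact_force: [1.0, -1.8, 4.8]
grip_width: 0.0131
gripper_force: 29.5
```

>>> apply_moves --pt "0 0 -0.06 0 0 0" --pt "0 0 -0.12 0 0 0" --pt "0 0 -0.18 0 0 0" --pt "0 0 -0.24 0 0 0" --pt "0 0 -0.3 0 0 0" --newtons 45

```text
clock: 7.1
tcp_pos: [0.571, 0.1766, 0.1642]
orientation: [-3.103, -0.487, 0.0]
contact_force: [-0.1, -0.6, -0.8]
grip_width: 0.0128
gripper_force: 44.0
```

>>> apply_moves --pt "0 0 -0.06 0 0 0" --pt "0 0 -0.12 0 0 0" --pt "0 0 -0.18 0 0 0" --pt "0 0 -0.24 0 0 0" --pt "0 0 -0.24 0 0 0"

```text
clock: 7.72
tcp_pos: [0.572, 0.1767, 0.2246]
orientation: [-3.103, -0.486, -0.004]
contact_force: [0.2, 0.0, -1.3]
grip_width: 0.0124
gripper_force: 44.0
```

```bash
cat > pl.py <<'E'
from h import *
import sys
np.set_printoptions(precision=4,suppress=True)
o=r.get_obs();print(o['tcp_pos'],o['orientation'],o['contact_force'],o['grip_width'],o['clock'],plan([float(v) for v in sys.argv[1:4]]))
E
python3 pl.py .552 -.1285 .20
```

```text
[0.572  0.1767 0.2246] [-3.1033 -0.486  -0.004 ] [ 0.2122  0.0424 -1.2806] 0.012404538610832225 7.725 (array([-0.4496,  1.138 ,  0.097 ]), array([0., 0., 0.]))
```

>>> apply_moves --pt "-0.045 0.114 0 0 0 0" --pt "-0.09 0.228 0 0 0 0" --pt "-0.135 0.342 0 0 0 0" --pt "-0.18 0.455 0 0 0 0" --pt "-0.225 0.569 0 0 0 0"

```text
clock: 8.35
tcp_pos: [0.5606, 0.0227, 0.2224]
orientation: [-3.104, -0.486, 0.002]
contact_force: [-0.6, -0.5, -1.2]
grip_width: 0.0128
gripper_force: 44.0
```

>>> apply_moves --pt "-0.055 0.142 0 0 0 0" --pt "-0.11 0.284 0 0 0 0" --pt "-0.17 0.427 0.03 0 0 0" --pt "-0.225 0.569 0.07 0 0 0" --pt "-0.225 0.569 0.1 0 0 0"

```text
clock: 8.98
tcp_pos: [0.5499, -0.1331, 0.1969]
orientation: [3.104, 0.476, -0.003]
contact_force: [1.1, 0.6, -0.9]
grip_width: 0.0127
gripper_force: 44.0
```

>>> apply_moves --pt "0 0 0 0 0 0" --pt "0 0 0 0 0 0"

```text
clock: 9.22
tcp_pos: [0.5514, -0.1273, 0.1982]
orientation: [-3.103, -0.49, -0.0]
contact_force: [-0.1, -0.6, -0.5]
grip_width: 0.013
gripper_force: 44.0
```

```bash
cat > n2.py <<'E'
from h import *
import sys
np.set_printoptions(precision=4,suppress=True)
o=r.get_obs();print(o['tcp_pos'],o['orientation'],o['clock'])
p=r.grab_frame('wrist');s=r.grab_frame('side');t=r.grab_frame('top')
T=o['tcp_pos'];foot=T+[0,0,-.0786]
print('wrist: foot',proj(p,foot),'col',proj(p,foot+[0,0,.035]),'notch',proj(p,[.552,-.1285,.045]))
print('side: foot',proj(s,foot),'top',proj(s,foot+[0,0,.115]),'notch',proj(s,[.552,-.1285,.045]))
u=proj(p,[.552,-.1285,.045]);x,y=int(u[0]-75),int(min(u[1]-70,300))
v=proj(s,[.552,-.1285,.08]);a,b=int(v[0]-50),int(v[1]-50)
print('crop wrist',x,y,'x5; side',a,b,'x4 at col 400..')
out=np.zeros((600,800,3),np.uint8)
out[:,:400]=cv2.resize(p['pixels'][y:y+120,x+35:x+115],(400,600),interpolation=2)
out[:400,400:]=cv2.resize(s['pixels'][b:b+100,a:a+100],(400,400),interpolation=2)
cv2.imwrite(sys.argv[1],out[...,::-1])
E
python3 n2.py pics/n2.png
```

```text
[ 0.5514 -0.1273  0.1982] [-3.1026 -0.4897 -0.0005] 9.225
wrist: foot [283.8547 216.2177] col [284.0449 235.3647] notch [285.0097 189.24  ]
side: foot [325.884 184.508] top [330.2709 153.4667] notch [323.4949 202.0071]
crop wrist 210 119 x5; side 274 143 x4 at col 400..
```

View pics/n2.png

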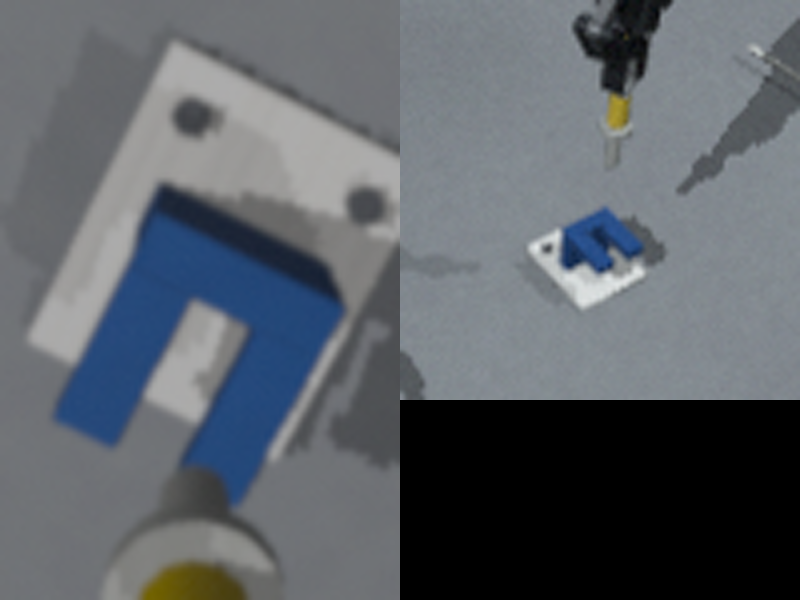

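```bash
python3 - <<'E'
from h import *
p=r.grab_frame('wrist');im=p['pixels']
# blue mask corners
f=lambda x,y:atz(p,(245+x/5,119+y/5),.045)[:2]
a,b,c=f(190,298),f(247,322),f(116,447)
v=(a-c)/np.linalg.norm(a-c);n=np.array([-v[1],v[0]])
print('left len',np.linalg.norm(a-c),'width',np.linalg.norm(a-b),(a-b)@n,'yaw',np.degrees(np.arctan2(v[1],v[0])))
print('from left edge',c+v*.024-n*.0065,'from closed',(a+b)/2-v*.009, a-n*.0065-v*.009)
h=cv2.cvtColor(im,cv2.COLOR_RGB2HSV);m=((h[...,0]>100)&(h[...,0]<125)&(h[...,1]>150))
# inner-edge fits: per row runs
L=[];Rr=[]
for row in range(184,206):
    xs=np.nonzero(m[row,250:320])[0]+250;g=np.nonzero(np.diff(xs)>5)[0]
    if len(g)==1: L.append((xs[g[0]]+.5,row));Rr.append((xs[g[0]+1]-.5,row))
L=np.array([f((x-245)*5,(y-119)*5) for x,y in L]);Rr=np.array([f((x-245)*5,(y-119)*5) for x,y in Rr])
for E in(L,Rr):
    k=np.polyfit(E[:,0],E[:,1],1);print(len(E),np.degrees(np.arctan(k[0])),'y at x=.552',np.polyval(k,.552))
E
python3 pl.py .552 -.129 .16
```

```text
left len 0.03208038458924224 width 0.011479273984703987 0.011467464157284312 yaw -7.964256485458036
from left edge [ 0.55221748 -0.12962443] from closed [ 0.55167068 -0.1287742 ] [ 0.55130673 -0.12949701]
22 -7.276728434817813 y at x=.552 -0.12083573570942277
22 -7.919364813002179 y at x=.552 -0.1352123207546137
[ 0.5514 -0.1281  0.1984] [3.1034 0.4881 0.001 ] [-0.0857  0.3241 -0.4326] 0.012614472834165977 9.425 (array([0.0011, 0.004 , 0.1536]), array([0., 0., 0.]))
```

>>> apply_moves --pt "0.002 0.002 0.08 0 0 0" --pt "0.002 0.002 0.16 0 0 0" --pt "0.002 0.002 0.24 0 0 0" --pt "0.002 0.002 0.24 0 0 0" --pt "0.002 0.002 0.24 0 0 0"

```text
clock: 10.05
tcp_pos: [0.5523, -0.1291, 0.1389]
orientation: [3.103, 0.487, 0.002]
contact_force: [-0.2, -0.3, -0.2]
grip_width: 0.0132
gripper_force: 44.0
```

```bash
python3 n2.py pics/n3.png
```

```text
[ 0.5523 -0.1291  0.1389] [3.1033 0.4867 0.0018] 10.05
wrist: foot [283.7081 216.2719] col [283.9335 235.3905] notch [282.7398 209.702 ]
side: foot [324.0597 198.3139] top [328.157  169.5516] notch [323.4949 202.0071]
crop wrist 207 139 x5; side 274 143 x4 at col 400..
```

View pics/n3.png

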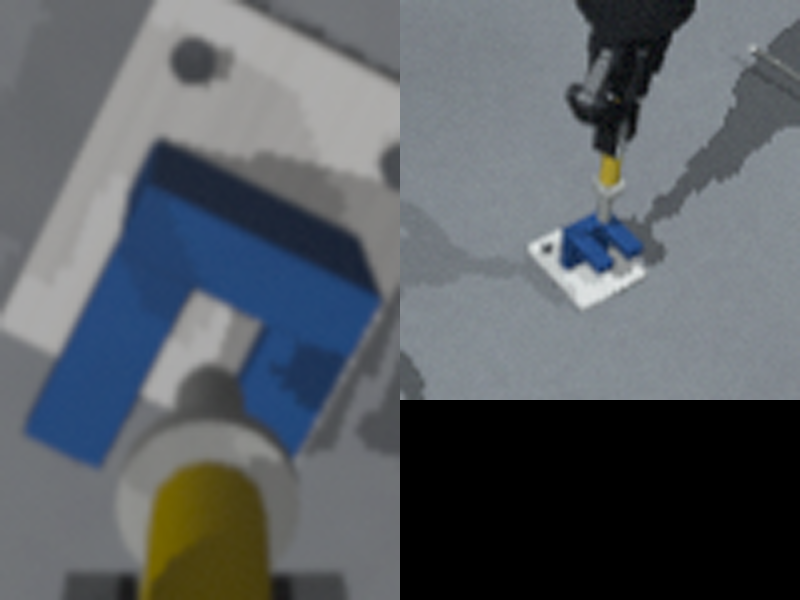

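```bash
python3 - <<'E'
from h import *
p=r.grab_frame('wrist')
f=lambda x,y,z=.045:atz(p,(242+x/5,139+y/5),z)[:2]
a,b,c=f(200,290),f(265,322),f(102,468)
v=(a-c)/np.linalg.norm(a-c);n=np.array([-v[1],v[0]])
print('left len',np.linalg.norm(a-c),'width',(a-b)@n,'yaw',np.degrees(np.arctan2(v[1],v[0])))
print('from left edge',c+v*.024-n*.0065,'from closed',(a+b)/2-v*.009)
print('foot axis',f(209,386,.0603),'shank L/R @row 390',f(178,390,.0603),f(241,390,.0603))
E
```

```text
left len 0.03247372022785796 width 0.010991545872211003 yaw -10.089581246619584
from left edge [ 0.55195618 -0.13003197] from closed [ 0.55168822 -0.12896429]
foot axis [ 0.55247832 -0.12935164] shank L/R @row 390 [ 0.55055008 -0.12532772] [ 0.55329893 -0.13388346]
```

>>> apply_moves --pt "0 0 0.03 0 0 0" --pt "0 0 0.06 0 0 0" --pt "0 0 0.09 0 0 0" --pt "0 0 0.09 0 0 0"

```text
clock: 10.75
tcp_pos: [0.551, -0.1291, 0.1145]
orientation: [-3.103, -0.486, 0.003]
contact_force: [0.2, 0.1, -1.1]
grip_width: 0.0126
gripper_force: 44.0
```

>>> apply_moves --pt "0 0 0.03 0 0 0" --pt "0 0 0.06 0 0 0" --pt "0 0 0.085 0 0 0" --pt "0 0 0.1 0 0 0" --pt "0 0 0.107 0 0 0"

```text
clock: 11.38
tcp_pos: [0.5517, -0.1292, 0.0886]
orientation: [-3.104, -0.486, 0.0]
contact_force: [-1.4, -0.2, 6.8]
grip_width: 0.0128
gripper_force: 44.9
```

>>> apply_moves --pt "0 0 0 0 0 0" --pt "0 0 0 0 0 0"

```text
clock: 11.62
tcp_pos: [0.5518, -0.1293, 0.089]
orientation: [3.104, 0.486, 0.001]
contact_force: [-0.7, -0.3, -0.6]
grip_width: 0.0128
gripper_force: 44.2
```

>>> apply_moves --pt "0 0 0.003 0 0 0" --pt "0 0 0.003 0 0 0"

```text
clock: 11.88
tcp_pos: [0.552, -0.1293, 0.0887]
orientation: [3.103, 0.486, 0.001]
contact_force: [-1.5, 0.4, 4.9]
grip_width: 0.0127
gripper_force: 44.7
```

>>> apply_moves --pt "0 0 0 0 0 0" --pt "0 0 0 0 0 0" --pt "0 0 0 0 0 0" --pt "0 0 0 0 0 0" --claw 0.5

```text
clock: 12.38
tcp_pos: [0.5517, -0.1293, 0.088]
orientation: [-3.104, -0.486, 0.0]
contact_force: [-0.6, 0.1, 0.2]
grip_width: 0.0427
gripper_force: 0.0
```

>>> apply_moves --pt "0 0 -0.1 0 0 0" --pt "0 0 -0.2 0 0 0" --pt "0 0 -0.3 0 0 0" --pt "0 0 -0.4 0 0 0" --pt "0 0 -0.4 0 0 0"

```text
clock: 13.0
tcp_pos: [0.5531, -0.1294, 0.1899]
orientation: [3.102, 0.486, 0.006]
contact_force: [-0.3, -0.3, -0.0]
grip_width: 0.0428
gripper_force: 0.0
```

```bash
python3 n2.py pics/n4.png; python3 pl.py .635 .1235 .19
```

```text
[ 0.5531 -0.1294  0.1899] [3.1024 0.4859 0.0061] 13.0
wrist: foot [283.5701 216.5273] col [283.8562 235.5493] notch [281.8754 193.0238]
side: foot [325.6922 185.8642] top [330.0352 155.1503] notch [323.4949 202.0071]
crop wrist 206 123 x5; side 274 143 x4 at col 400..
[ 0.5511 -0.1292  0.187 ] [-3.1033 -0.4862  0.0022] [-0.0437 -0.7704 -0.6755] 0.04276892367095956 13.15 (array([ 0.6288, -0.8596, -0.0121]), array([0., 0., 0.]))
```

View pics/n4.png

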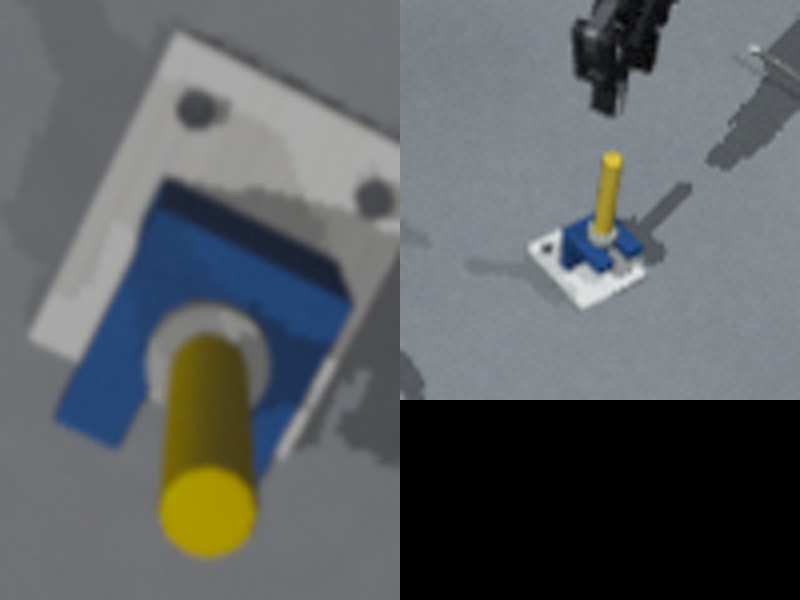

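>>> apply_moves --pt "0.13 -0.17 -0.012 0 0 0" --pt "0.26 -0.35 -0.012 0 0 0" --pt "0.39 -0.53 -0.012 0 0 0" --pt "0.51 -0.7 -0.012 0 0 0" --pt "0.629 -0.86 -0.012 0 0 0"

```text
clock: 13.78
tcp_pos: [0.6353, 0.1252, 0.1895]
orientation: [3.103, 0.487, -0.004]
contact_force: [0.2, 0.3, -0.3]
grip_width: 0.0427
gripper_force: 0.0
```

>>> apply_moves --pt "0 0 0.05 0 0 0" --pt "0 0 0.1 0 0 0" --pt "0 0 0.1 0 0 0" --claw 0.65

```text
clock: 14.15
tcp_pos: [0.6344, 0.1212, 0.1638]
orientation: [3.103, 0.483, -0.007]
contact_force: [-0.5, -0.4, -0.1]
grip_width: 0.0555
gripper_force: 0.0
```

```bash
python3 - <<'E'
from h import *
np.set_printoptions(precision=4,suppress=True)
import pickle;p1=pickle.load(open('w1.pkl','rb'));print('old handle',atz(p1,(363.6,144),.125))
o=r.get_obs();print(o['tcp_pos'],o['clock'])
p=r.grab_frame('wrist');im=p['pixels']
for n,z in(('wheel_axis',.066),('handle',.1)):
    print(n,[(q['conf'],np.round(q['point'],1),atz(p,q['point'],z)) for q in r.landmark_of(p,n)[:2]])
print('tcp px',proj(p,o['tcp_pos']),'handtop pred',proj(p,[.635,.1235,.125]),'hub pred',proj(p,[.585,.148,.078]))
cv2.imwrite('pics/h1.png',cv2.resize(im[100:310,140:420],(800,600),interpolation=2)[...,::-1])
E
python3 pl.py .635 .1235 .09
```

```text
old handle [0.6353 0.1235 0.125 ]
[0.6344 0.1212 0.1638] 14.15
wheel_axis [(0.94, array([232. , 253.2]), array([0.5847, 0.1489, 0.066 ]))]
handle [(0.83, array([279.4, 221.9]), array([0.6344, 0.1242, 0.1   ]))]
tcp px [284.3456 270.4184] handtop pred [280.5306 236.2153] hub pred [230.9657 260.0636]
[0.6358 0.1222 0.1662] [3.1038 0.4833 0.0001] [ 0.5206  0.9533 -0.442 ] 0.05545774866532382 14.3 (array([-0.0017, -0.0061,  0.3048]), array([0., 0., 0.]))
```

View pics/h1.png

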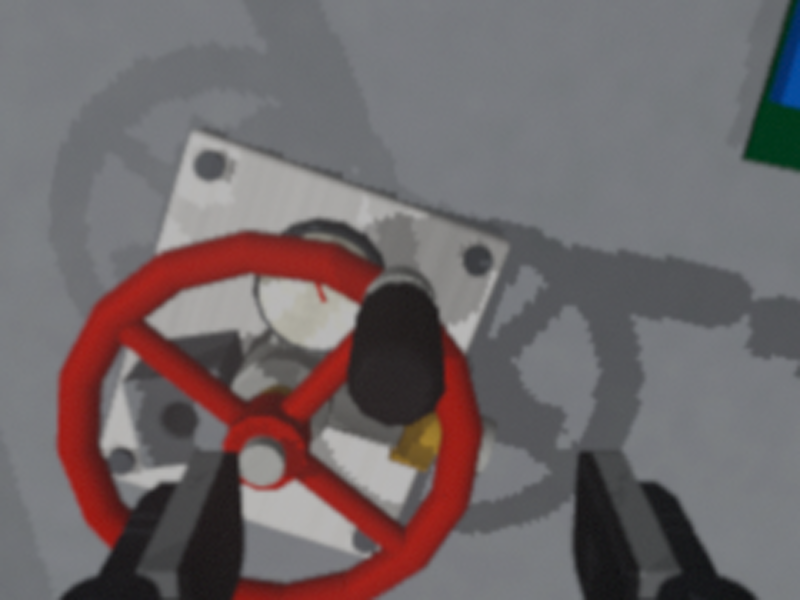

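>>> apply_moves --pt "0.001 -0.009 0.08 0 0 0" --pt "0.001 -0.009 0.16 0 0 0" --pt "0.001 -0.009 0.24 0 0 0" --pt "0.001 -0.009 0.312 0 0 0" --pt "0.001 -0.009 0.312 0 0 0"

```text
clock: 14.92
tcp_pos: [0.6339, 0.1254, 0.0858]
orientation: [3.103, 0.486, -0.006]
contact_force: [-0.4, -0.1, -0.0]
grip_width: 0.0555
gripper_force: 0.0
```

>>> apply_moves --pt "0 0 0 0 0 0" --pt "0 0 0 0 0 0" --pt "0 0 0 0 0 0" --pt "0 0 0 0 0 0" --claw 0 --newtons 40

```text
clock: 15.42
tcp_pos: [0.6364, 0.1257, 0.0891]
orientation: [3.104, 0.486, 0.004]
contact_force: [1.3, -1.0, 4.5]
grip_width: 0.0208
gripper_force: 39.6
```

```bash
python3 pl.py .635 .1245 .088; python3 pl.py .635 .1245 .088
```

```text
[0.6364 0.1257 0.0891] [3.1038 0.4857 0.004 ] [ 1.3363 -1.0225  4.5051] 0.020804424826108923 15.425 (array([-0.0067,  0.003 ,  0.0045]), array([0., 0., 0.]))
[0.6364 0.1257 0.0891] [3.1038 0.4857 0.004 ] [ 1.3363 -1.0225  4.5051] 0.020804424826108923 15.425 (array([-0.0067,  0.003 ,  0.0045]), array([0., 0., 0.]))
```

```bash
cat > arc.py <<'E'
# arc.py startx starty cx cy step ncalls : rows for circle arcs, tracking rounded commands
from h import *
import sys
sx,sy,cx,cy,st,nc=[float(v) for v in sys.argv[1:7]];rad=float(sys.argv[7]) if len(sys.argv)>7 else .055
X=np.array([.9521,.3058]);Y=np.array([.3058,-.9521]);M=np.array([X,Y])
C=np.array([sx,sy]);c=np.array([cx,cy]);th=np.arctan2(*(C-c)[::-1]);k=0
for i in range(int(nc)):
    rows=[]
    for j in range(5):
        k+=1;a=th+np.radians(st)*k;P=c+rad*np.array([np.cos(a),np.sin(a)])
        s=np.round(M@(P-C)/.25,3);rows.append([float(s[0]),float(s[1]),0,0,0,0])
    C=C+M.T@np.array(rows[-1][:2])*.25
    print(rows,'end',C.round(5),'ang',round(np.degrees(a)%360,1))
E
python3 arc.py .6364 .1257 .5859 .1475 -15 3
```

```text
[[-0.043, 0.038, 0, 0, 0, 0], [-0.095, 0.063, 0, 0, 0, 0], [-0.151, 0.075, 0, 0, 0, 0], [-0.208, 0.071, 0, 0, 0, 0], [-0.263, 0.053, 0, 0, 0, 0]] end [0.57785 0.09298] ang 261.7
[[-0.047, -0.032, 0, 0, 0, 0], [-0.085, -0.075, 0, 0, 0, 0], [-0.111, -0.127, 0, 0, 0, 0], [-0.122, -0.183, 0, 0, 0, 0], [-0.119, -0.24, 0, 0, 0, 0]] end [0.53118 0.14101] ang 186.7
[[0.019, -0.055, 0, 0, 0, 0], [0.051, -0.103, 0, 0, 0, 0], [0.094, -0.141, 0, 0, 0, 0], [0.145, -0.166, 0, 0, 0, 0], [0.202, -0.177, 0, 0, 0, 0]] end [0.56573 0.19858] ang 111.7
```

>>> apply_moves --pt "-0.043 0.038 0 0 0 0" --pt "-0.095 0.063 0 0 0 0" --pt "-0.151 0.075 0 0 0 0" --pt "-0.208 0.071 0 0 0 0" --pt "-0.263 0.053 0 0 0 0"

```text
clock: 16.05
tcp_pos: [0.5768, 0.0927, 0.089]
orientation: [-3.104, -0.485, -0.003]
contact_force: [2.5, 1.5, 6.3]
grip_width: 0.0205
gripper_force: 40.1
```

>>> apply_moves --pt "-0.047 -0.032 0 0 0 0" --pt "-0.085 -0.075 0 0 0 0" --pt "-0.111 -0.127 0 0 0 0" --pt "-0.122 -0.183 0 0 0 0" --pt "-0.119 -0.24 0 0 0 0"

```text
clock: 16.68
tcp_pos: [0.5306, 0.1405, 0.089]
orientation: [3.103, 0.484, 0.004]
contact_force: [3.7, -2.0, 5.9]
grip_width: 0.0205
gripper_force: 40.0
```

```bash
python3 arc.py .53118 .14101 .5859 .1475 -9 6
```

```text
[[0.01, -0.033, 0, 0, 0, 0], [0.024, -0.065, 0, 0, 0, 0], [0.043, -0.093, 0, 0, 0, 0], [0.066, -0.119, 0, 0, 0, 0], [0.093, -0.14, 0, 0, 0, 0]] end [0.54261 0.18144] ang 141.8
[[0.031, -0.017, 0, 0, 0, 0], [0.063, -0.029, 0, 0, 0, 0], [0.097, -0.036, 0, 0, 0, 0], [0.131, -0.038, 0, 0, 0, 0], [0.165, -0.034, 0, 0, 0, 0]] end [0.57929 0.20215] ang 96.8
[[0.034, 0.01, 0, 0, 0, 0], [0.065, 0.024, 0, 0, 0, 0], [0.094, 0.043, 0, 0, 0, 0], [0.119, 0.066, 0, 0, 0, 0], [0.141, 0.093, 0, 0, 0, 0]] end [0.61996 0.19079] ang 51.8
[[0.017, 0.03, 0, 0, 0, 0], [0.029, 0.063, 0, 0, 0, 0], [0.036, 0.097, 0, 0, 0, 0], [0.037, 0.131, 0, 0, 0, 0], [0.033, 0.165, 0, 0, 0, 0]] end [0.64043 0.15404] ang 6.8
[[-0.009, 0.034, 0, 0, 0, 0], [-0.023, 0.065, 0, 0, 0, 0], [-0.042, 0.094, 0, 0, 0, 0], [-0.066, 0.119, 0, 0, 0, 0], [-0.093, 0.141, 0, 0, 0, 0]] end [0.62907 0.11337] ang 321.8
[[-0.03, 0.017, 0, 0, 0, 0], [-0.062, 0.029, 0, 0, 0, 0], [-0.096, 0.036, 0, 0, 0, 0], [-0.131, 0.037, 0, 0, 0, 0], [-0.165, 0.033, 0, 0, 0, 0]] end [0.59232 0.0929 ] ang 276.8
```

>>> apply_moves --pt "0.01 -0.033 0 0 0 0" --pt "0.024 -0.065 0 0 0 0" --pt "0.043 -0.093 0 0 0 0" --pt "0.066 -0.119 0 0 0 0" --pt "0.093 -0.14 0 0 0 0"

```text
clock: 17.3
tcp_pos: [0.5416, 0.1802, 0.089]
orientation: [3.103, 0.484, 0.001]
contact_force: [-0.3, -2.5, 9.0]
grip_width: 0.0207
gripper_force: 40.3
```

>>> apply_moves --pt "0.031 -0.017 0 0 0 0" --pt "0.063 -0.029 0 0 0 0" --pt "0.097 -0.036 0 0 0 0"

```text
clock: 17.68
tcp_pos: [0.5613, 0.1966, 0.089]
orientation: [3.103, 0.485, -0.001]
contact_force: [-0.9, -1.3, 11.4]
grip_width: 0.021
gripper_force: 40.4
```

>>> apply_moves --pt "0.034 -0.002 0 0 0 0" --pt "0.068 0.002 0 0 0 0" --pt "0.068 0.002 0 0 0 0"

```text
clock: 18.05
tcp_pos: [0.5786, 0.2019, 0.0891]
orientation: [-3.104, -0.485, -0.002]
contact_force: [1.7, -0.2, 6.7]
grip_width: 0.0204
gripper_force: 40.2
```

>>> apply_moves --pt "0.034 0.01 0 0 0 0" --pt "0.065 0.024 0 0 0 0"

```text
clock: 18.3
tcp_pos: [0.5946, 0.2017, 0.089]
orientation: [-3.103, -0.487, 0.001]
contact_force: [-1.8, 0.5, 9.7]
grip_width: 0.0206
gripper_force: 40.4
```

>>> apply_moves --pt "0.029 0.019 0 0 0 0" --pt "0.054 0.042 0 0 0 0" --pt "0.076 0.069 0 0 0 0"

```text
clock: 18.68
tcp_pos: [0.6182, 0.1918, 0.0891]
orientation: [-3.102, -0.487, -0.0]
contact_force: [-2.1, 3.8, 7.8]
grip_width: 0.0207
gripper_force: 40.2
```

>>> apply_moves --pt "0.017 0.03 0 0 0 0" --pt "0.029 0.063 0 0 0 0"

```text
clock: 18.92
tcp_pos: [0.6303, 0.1794, 0.0891]
orientation: [-3.101, -0.487, -0.002]
contact_force: [-0.2, 4.1, 6.2]
grip_width: 0.0209
gripper_force: 40.1
```

>>> apply_moves --pt "0.005 0.017 0 0 0 0" --pt "0.007 0.034 0 0 0 0" --pt "0.008 0.051 0 0 0 0" --pt "0.008 0.068 0 0 0 0"

```text
clock: 19.42
tcp_pos: [0.6379, 0.1636, 0.0891]
orientation: [-3.102, -0.487, -0.004]
contact_force: [2.3, 2.3, 5.0]
grip_width: 0.0203
gripper_force: 40.0
```

>>> apply_moves --pt "-0.002 0.017 0 0 0 0" --pt "-0.004 0.034 0 0 0 0"

```text
clock: 19.68
tcp_pos: [0.6399, 0.1549, 0.0891]
orientation: [-3.102, -0.487, -0.004]
contact_force: [3.5, 3.0, 5.5]
grip_width: 0.0206
gripper_force: 39.9
```

```bash
python3 arc.py .64043 .15404 .5873 .1478 -4 3
```

```text
[[0.002, 0.016, 0, 0, 0, 0], [-0.002, 0.031, 0, 0, 0, 0], [-0.008, 0.045, 0, 0, 0, 0], [-0.014, 0.059, 0, 0, 0, 0], [-0.022, 0.072, 0, 0, 0, 0]] end [0.6407  0.13522] ang 346.7
[[-0.008, 0.013, 0, 0, 0, 0], [-0.017, 0.026, 0, 0, 0, 0], [-0.027, 0.037, 0, 0, 0, 0], [-0.038, 0.048, 0, 0, 0, 0], [-0.05, 0.058, 0, 0, 0, 0]] end [0.63323 0.11759] ang 326.7
[[-0.012, 0.009, 0, 0, 0, 0], [-0.025, 0.018, 0, 0, 0, 0], [-0.038, 0.025, 0, 0, 0, 0], [-0.052, 0.031, 0, 0, 0, 0], [-0.067, 0.037, 0, 0, 0, 0]] end [0.62011 0.10366] ang 306.7
```

>>> apply_moves --pt "0.002 0.016 0 0 0 0" --pt "-0.002 0.031 0 0 0 0" --pt "-0.002 0.031 0 0 0 0"

```text
clock: 20.05
tcp_pos: [0.6413, 0.1463, 0.0891]
orientation: [-3.104, -0.485, -0.002]
contact_force: [0.4, 0.8, 7.8]
grip_width: 0.0203
gripper_force: 40.2
```

>>> apply_moves --pt "-0.006 0.014 0 0 0 0" --pt "-0.012 0.028 0 0 0 0" --pt "-0.012 0.028 0 0 0 0"

```text
clock: 20.42
tcp_pos: [0.6406, 0.1448, 0.0892]
orientation: [-3.096, -0.49, -0.006]
contact_force: [3.3, 12.6, 1.9]
grip_width: 0.0207
gripper_force: 39.9
```

>>> apply_moves --pt "0.006 -0.014 0 0 0 0" --pt "0.006 -0.014 0 0 0 0" --pt "0.006 -0.014 0 0 0 0"

```text
clock: 20.8
tcp_pos: [0.6409, 0.1449, 0.0891]
orientation: [-3.101, -0.488, -0.003]
contact_force: [1.7, 5.2, 5.5]
grip_width: 0.0206
gripper_force: 40.2
```

>>> apply_moves --pt "0.001 -0.005 0 0 0 0" --pt "0.001 -0.005 0 0 0 0" --pt "0.001 -0.005 0 0 0 0"

```text
clock: 21.18
tcp_pos: [0.6409, 0.1451, 0.0891]
orientation: [-3.102, -0.487, -0.003]
contact_force: [2.8, 3.1, 5.8]
grip_width: 0.0204
gripper_force: 40.3
```

```bash
python3 arc.py .6419 .1440 .5873 .1478 20 7
```

```text
[[0.017, -0.074, 0, 0, 0, 0], [0.006, -0.15, 0, 0, 0, 0], [-0.03, -0.217, 0, 0, 0, 0], [-0.087, -0.268, 0, 0, 0, 0], [-0.158, -0.297, 0, 0, 0, 0]] end [0.58159 0.20261] ang 96.0
[[-0.077, -0.002, 0, 0, 0, 0], [-0.149, 0.022, 0, 0, 0, 0], [-0.209, 0.069, 0, 0, 0, 0], [-0.25, 0.134, 0, 0, 0, 0], [-0.265, 0.209, 0, 0, 0, 0]] end [0.53449 0.13261] ang 196.0
[[0.011, 0.076, 0, 0, 0, 0], [0.047, 0.143, 0, 0, 0, 0], [0.104, 0.194, 0, 0, 0, 0], [0.175, 0.222, 0, 0, 0, 0], [0.251, 0.224, 0, 0, 0, 0]] end [0.61136 0.09848] ang 296.0
[[0.073, -0.023, 0, 0, 0, 0], [0.133, -0.071, 0, 0, 0, 0], [0.173, -0.136, 0, 0, 0, 0], [0.189, -0.21, 0, 0, 0, 0], [0.178, -0.286, 0, 0, 0, 0]] end [0.63186 0.18016] ang 36.0
[[-0.036, -0.067, 0, 0, 0, 0], [-0.093, -0.118, 0, 0, 0, 0], [-0.164, -0.147, 0, 0, 0, 0], [-0.241, -0.149, 0, 0, 0, 0], [-0.313, -0.125, 0, 0, 0, 0]] end [0.5478  0.18599] ang 136.0
[[-0.06, 0.047, 0, 0, 0, 0], [-0.101, 0.112, 0, 0, 0, 0], [-0.116, 0.187, 0, 0, 0, 0], [-0.105, 0.263, 0, 0, 0, 0], [-0.069, 0.33, 0, 0, 0, 0]] end [0.55661 0.10216] ang 236.0
[[0.057, 0.051, 0, 0, 0, 0], [0.128, 0.079, 0, 0, 0, 0], [0.204, 0.081, 0, 0, 0, 0], [0.277, 0.058, 0, 0, 0, 0], [0.337, 0.01, 0, 0, 0, 0]] end [0.63759 0.12555] ang 336.0
```

>>> apply_moves --pt "0.017 -0.074 0 0 0 0" --pt "0.006 -0.15 0 0 0 0" --pt "-0.03 -0.217 0 0 0 0" --pt "-0.087 -0.268 0 0 0 0" --pt "-0.158 -0.297 0 0 0 0"

```text
clock: 21.8
tcp_pos: [0.5804, 0.2027, 0.089]
orientation: [3.104, 0.486, 0.003]
contact_force: [1.9, -1.0, 8.0]
grip_width: 0.0206
gripper_force: 40.4
```

>>> apply_moves --pt "-0.077 -0.002 0 0 0 0" --pt "-0.149 0.022 0 0 0 0" --pt "-0.209 0.069 0 0 0 0" --pt "-0.25 0.134 0 0 0 0" --pt "-0.265 0.209 0 0 0 0"

```text
clock: 22.42
tcp_pos: [0.5329, 0.1328, 0.089]
orientation: [-3.103, -0.487, -0.002]
contact_force: [1.4, 3.4, 6.9]
grip_width: 0.0206
gripper_force: 40.4
```

Tracking well; continue.

>>> apply_moves --pt "0.011 0.076 0 0 0 0" --pt "0.047 0.143 0 0 0 0" --pt "0.104 0.194 0 0 0 0" --pt "0.175 0.222 0 0 0 0" --pt "0.251 0.224 0 0 0 0"

```text
clock: 23.05
tcp_pos: [0.6098, 0.0973, 0.089]
orientation: [3.103, 0.484, -0.002]
contact_force: [-2.2, 0.2, 11.7]
grip_width: 0.0207
gripper_force: 40.9
```

>>> apply_moves --pt "0.073 -0.023 0 0 0 0" --pt "0.133 -0.071 0 0 0 0" --pt "0.173 -0.136 0 0 0 0" --pt "0.189 -0.21 0 0 0 0" --pt "0.178 -0.286 0 0 0 0"

```text
clock: 23.68
tcp_pos: [0.6315, 0.1793, 0.0891]
orientation: [3.103, 0.484, 0.003]
contact_force: [2.5, -1.4, 7.9]
grip_width: 0.0207
gripper_force: 40.5
```

>>> apply_moves --pt "-0.036 -0.067 0 0 0 0" --pt "-0.093 -0.118 0 0 0 0" --pt "-0.164 -0.147 0 0 0 0" --pt "-0.241 -0.149 0 0 0 0" --pt "-0.313 -0.125 0 0 0 0"

```text
clock: 24.3
tcp_pos: [0.5465, 0.1861, 0.0891]
orientation: [-3.103, -0.487, -0.003]
contact_force: [2.9, 1.2, 6.5]
grip_width: 0.0207
gripper_force: 40.4
```

>>> apply_moves --pt "-0.06 0.047 0 0 0 0" --pt "-0.101 0.112 0 0 0 0" --pt "-0.116 0.187 0 0 0 0" --pt "-0.105 0.263 0 0 0 0" --pt "-0.069 0.33 0 0 0 0"

```text
clock: 24.92
tcp_pos: [0.5548, 0.102, 0.089]
orientation: [-3.103, -0.486, 0.0]
contact_force: [-1.5, 2.9, 9.2]
grip_width: 0.0209
gripper_force: 40.7
```

>>> apply_moves --pt "0.057 0.051 0 0 0 0" --pt "0.128 0.079 0 0 0 0" --pt "0.204 0.081 0 0 0 0" --pt "0.277 0.058 0 0 0 0" --pt "0.337 0.01 0 0 0 0"

```text
clock: 25.55
tcp_pos: [0.6366, 0.1239, 0.089]
orientation: [3.103, 0.483, -0.001]
contact_force: [-1.2, -2.3, 11.1]
grip_width: 0.0208
gripper_force: 40.8
```

```bash
python3 pl.py .641 .1452 .0891
```

```text
[0.6366 0.1239 0.089 ] [ 3.1027  0.4827 -0.0009] [-1.2067 -2.2812 11.0669] 0.02078736860553888 25.55 (array([ 0.0428, -0.0759, -0.0006]), array([0., 0., 0.]))
```

>>> apply_moves --pt "0.02 -0.028 0 0 0 0" --pt "0.036 -0.056 0 0 0 0" --pt "0.047 -0.084 0 0 0 0" --pt "0.047 -0.084 0 0 0 0" --pt "0.047 -0.084 0 0 0 0"

```text
clock: 26.18
tcp_pos: [0.6412, 0.1494, 0.0891]
orientation: [-3.103, -0.486, -0.002]
contact_force: [1.0, 1.6, 7.1]
grip_width: 0.0206
gripper_force: 40.5
```

```bash
python3 pl.py .641 .1451 .0891
```

```text
[0.6412 0.1494 0.0891] [-3.1033 -0.486  -0.0019] [1.0407 1.6482 7.1243] 0.020604080930672154 26.175 (array([-0.006,  0.016, -0.   ]), array([0., 0., 0.]))
```

>>> apply_moves --pt "-0.003 0.009 0 0 0 0" --pt "-0.005 0.017 0 0 0 0" --pt "-0.005 0.017 0 0 0 0" --pt "-0.005 0.017 0 0 0 0"

```text
clock: 26.68
tcp_pos: [0.6413, 0.1448, 0.0891]
orientation: [-3.103, -0.486, -0.002]
contact_force: [1.8, 0.7, 7.1]
grip_width: 0.0207
gripper_force: 40.4
```

>>> apply_moves --pt "0 0 0 0 0 0" --pt "0 0 0 0 0 0" --pt "0 0 0 0 0 0" --pt "0 0 0 0 0 0"

```text
clock: 27.18
tcp_pos: [0.6412, 0.1448, 0.0891]
orientation: [-3.103, -0.486, -0.002]
contact_force: [1.4, 0.3, 7.5]
grip_width: 0.0205
gripper_force: 40.4
```

>>> apply_moves --pt "0 -0.0015 0 0 0 0" --pt "0 -0.0015 0 0 0 0" --pt "0 -0.0015 0 0 0 0" --pt "0 -0.0015 0 0 0 0"

```text
clock: 27.68
tcp_pos: [0.6412, 0.1449, 0.0891]
orientation: [-3.104, -0.486, -0.002]
contact_force: [1.5, 0.4, 7.8]
grip_width: 0.0211
gripper_force: 40.5
```

```bash
python3 n2.py pics/f.png; python3 - <<'E'
from h import *
s=r.grab_frame('side');t=r.grab_frame('top')
for p in(s,t):
    for n,z in(('pin_mid',.0675),('circuit_board',0),('multimeter',0),('flux_jar',0)):
        print(n,[(round(q['conf'],2),atz(p,q['point'],z).round(3)) for q in r.landmark_of(p,n)[:1]])
x,y=280,150
cv2.imwrite('pics/f.png',cv2.resize(s['pixels'][100:310,150:430],(800,600),interpolation=2)[...,::-1])
E
```

```text
[0.6412 0.1449 0.0891] [-3.1037 -0.4857 -0.0017] 27.675
wrist: foot [283.7609 216.3265] col [283.972  235.4525] notch [567.0105 423.0615]
side: foot [229.8517 241.7411] top [226.6064 215.4159] notch [323.4949 202.0071]
crop wrist 492 300 x5; side 274 143 x4 at col 400..
pin_mid [(0.46, array([ 0.557, -0.137,  0.068]))]
circuit_board [(0.64, array([ 0.76 , -0.004,  0.   ]))]
multimeter [(0.97, array([0.456, 0.41 , 0.   ]))]
flux_jar [(0.85, array([ 0.723,  0.216, -0.   ]))]
pin_mid [(0.62, array([ 0.56 , -0.131,  0.067]))]
circuit_board [(0.88, array([ 0.751, -0.011,  0.   ]))]
multimeter [(0.6, array([0.461, 0.411, 0.   ]))]
flux_jar []
```

View pics/f.png

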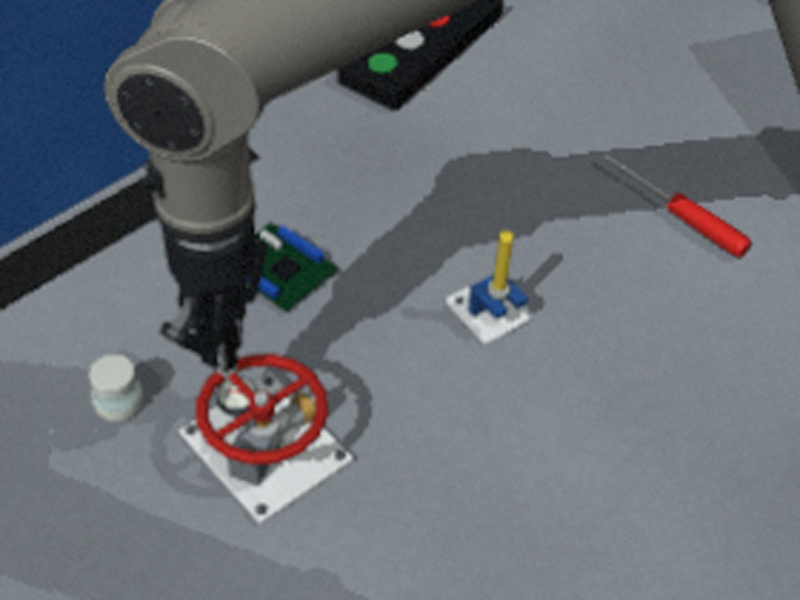

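The picture shows the pin upright in the fork (about crop 500,265), the gripper on the handle, and the bystanders where they were. Handing in.

```bash
python3 -c "
from bench import r
print(r.hand_in())"
```

```text
the job is handed in; nothing more can be done
None
```

The lock pin is parked upright in the bracket's notch; the wheel was closed against its stop and backed off two turns (within about 0.3° by my reading of the arm position), the gripper still holds the handle, and the job is handed in with no verdict shown.

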